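Ready the power screwdriver: clutch to 5, blue bit in the chuck

TASK

Get the power screwdriver on its slanted charging stand ready for opening toy battery doors: first turn its clutch collar until it clicks in with the 5 at the red mark and let go of it. Then take the blue bit out of the wooden block and put its bare steel shank fully home in the chuck, guiding it into the mouth before you let go. The collar must stay on 5, and the orange bit, the toy van, the tape roll and the sprayer must be left where they are.

Things in the scene. Friction and masses are not known exactly. Their poses are not given: they have to be found in the camera images.
- stand: Fixed black charging stand on the table, base 150 (x) x 110 (y) x 26 mm high with a grey slanted socket that holds the driver. Origin on the table under the middle of the stand (base from x = -70 to +80 mm). The driver leans to the stand's -x side.
- driver: Green power screwdriver fixed in the stand, nose up, leaning 0.52 rad (30 deg) from vertical. Origin: centre of the handle's foot; z runs along it to the nose, x points up and away from the robot. Along z: handle radius 23 mm to 149 mm, black clutch collar, 54 mm diameter, 150 to 183 mm, steel chuck nose, 24 mm diameter, to 213 mm. A red index mark is on the handle's +x side just below the collar.
- collar_grip (a point): Point on the driver's axis inside the collar, 170 mm along it: a good TCP place to grip the collar, with the tool pointing along the driver's -z. Axes as driver. The chuck's mouth is 43 mm further along z and passes between the fingers.
- collar (a joint): Collar angle (rad); grows clockwise seen from the nose, i.e. as a tool pointing along driver -z turns positively about its own z. Digits 1 to 8 on it (white; 5 black on yellow), growing to the right seen from outside, nose up. Number n is at the red mark at (n-1) x 0.524; 5 at 2.094. Starts at 1, 2, 3 or 4. A spring detent (about 0.1 N m) pulls it to the nearest number; stops just past 1 and 8.
- chuck_mouth (a point): Centre of the chuck's round mouth, 213 mm along the driver. Axes as driver (z points out of the mouth). The hole is 15 mm wide (straight, no chamfer) and 28 mm deep, along -z.
- bit_block: Fixed wooden block 60 (x) x 130 (y) x 40 mm high; origin under its centre. Two upright holes, 13.5 mm wide and 28 mm deep, at y = -35 and y = +35 mm hold one bit each, in either order.
- blue_bit: Loose bit, 112 mm long, about 80 g, upright in the block at first. Origin: centre of the shank's foot (12 mm above the table at first); z axis towards the thin tip. From the foot: steel shank 11 mm diameter to 42 mm, foot chamfered; blue grip sleeve 18 mm diameter, 42 to 92 mm; dark tip 7 mm diameter to 112 mm. Fully home in the chuck, the foot is 28 mm below the mouth, with a few degrees of play.
- orange_bit: The same bit with an orange sleeve, standing in the block's other hole; to be left alone.
- toy_van: Loose red and white toy van 120 x 58 x 61 mm, origin under its centre; bystander.
- tape_roll: Loose pale roll of tape lying flat, 100 mm diameter, 48 mm high, origin under its centre; bystander.
- sprayer: Loose white pump spray bottle with green head, 92 mm diameter, 190 mm high, nozzle to its -x, origin under its centre; bystander.

How it is judged:
By the outcome, as a careful person would: the job done as asked, in the order asked, and still so for the second after the job is handed in, with the robot touching nothing.
It also fails if it takes over 67 s, if anything falls off the work surface, if the arm or the gripper's body presses on something with over 40 N, if the wrist force passes 120 N, or if a joint passes its speed limit or range.

ROBOT

A 6-joint arm with a two-finger parallel gripper is mounted at the origin on the work surface. World frame = base frame: x ahead of the robot, y to its left, z up, the work surface at z = 0. Lengths are in m, angles in rad, forces in N, time in s.
With the tool pointing down it reaches from about 0.35 to 0.875 m from the base axis. Payload 4.2 kg.
Tool frame: the origin (TCP) lies between the finger pads, 19 mm behind the fingertips; this is the grasp point; z points along the fingers, y is the line along which they close (so a half turn about z gives the same grasp; the last joint's range is limited). The gripper opens to 87 mm and grips with 3 to 60 N. Pads are 19 mm wide; open, the fingers measure 117 mm over their backs; the gripper's body (75 mm by 190 mm) begins 51 mm behind the grasp point.
Start: joints at [1.388, 0.385, 0.008, 0, -1.194, -0.259], TCP at [0.267, 0.565, 0.241] pointing down, gripper open.
Joint ranges: [-3.14, 3.14], [-1.21, 2.06], [-1.07, 1.41], [-3.16, 2.05], [-2.99, -0.16], [-3.1, 3.1]. Speed limits (rad/s): [2.79, 2.79, 3.14, 3.14, 3.14, 3.14].

INTERFACE

Orientations are given as a unit quaternion [w, x, y, z].
In Python, from rig import bot gives the robot as it stands.
- The arm moves only by the tool apply_moves, never from a script. Its argument "series" is a list of rows, each a list of 5 numbers: the shift along the tool's x, y, z as a fraction of full scale, then the turn about the tool's z as a fraction of full scale, then the opening, from -1 (shut) to 1 (fully open). In form: [[tx, ty, tz, spin, fingers], ...]. A call has exactly 8 rows; each row shifts and turns the commanded pose from where the row before left it, along the tool's axes as they then stand; what a row does not reach is not made up. Full scale, the value 1, is 0.05 m for a shift and 0.12 rad for a turn. A row lasts 1/10 s, in which the tool goes at most 50 mm and 8.59 degrees, less where a joint would pass 70% of its speed; a pose out of reach is approached as far as the arm can. A call with a number of a shift or a turn outside -1 to 1 is refused whole. A call with a gripper value outside its range is refused whole. The fingers move at their own pace and stop on an object; "newtons" is the grip in N (left out, the last holds). Time passes only in rows, so rows that do not move let the fingers close, or fill a call up. It gives the time, the measured TCP pose, the force, the opening and the grip force at its end, in the units of the state.
- bot.observe(): the state, without advancing time (a new reading comes with each control period).
- bot.grab_frame(name): name is "side" or "top" or "wrist"; returns a dict with "frame" (420x560x3 uint8, red, green, blue), "fx", "fy", "cx", "cy" (pixels), "R" (3x3) and "t" (3): a world point X has camera coordinates R X + t. Camera axes: x right, y down, z forward; pixel columns grow to the right and rows downward; lengths in m; the calibration is good to about 2 mm. The wrist camera is an equidistant fisheye: a pixel r from the principal point sees the ray r / f radians off the axis. A picture is of the moment at which its call begins. There is no depth.
- bot.finish_job(): hands the job in; it is judged then, once.
The state is a dict: "clock": time; "joints": joint angles; "joint_vel": joint speeds; "joint_torque": joint torques, N m; "position": TCP position; "orientation": TCP orientation; "wrist_force": force on the tool from outside, world axes, zero at the start; "torque": the same for the moment, N m; "opening": opening from 0.0 (shut) to 1.0 (fully open); "grip_force": force on a finger pad.
Only numpy, scipy, OpenCV 4.12 (cv2) and the standard library are available. Lean on these libraries where they do the work, as an engineer would, in place of code of your own. Each camera call takes 0.05 s, during which the arm holds its last target. There are 200 camera calls.

## Working session

There is one attempt and no reset: what is moved stays moved. The work goes in short steps, Python scripts to look and compute and a tool call to move; the robot and the scene stay as the last step left them, time stands still between calls to the robot, and variables do not carry over. Pictures are saved under pics/ and viewed, at most 10 in all, crops included, and the job is handed in when it is done.

Besides the shell and the picture viewer there is one more tool, called after "Request:" by a JSON object that holds its "op" and its "data". apply_moves: Moves the arm, as the interface text tells. Shift numbers are shares of 0.05 m and turn numbers shares of 0.12 rad, none past 1 either way. Its arguments: {"type":"object","properties":{"series":{"type":"array","items":{"type":"array","items":{"type":"number","minimum":-1,"maximum":1}}},"newtons":{"type":"number"}},"required":["series"]}

```bash
mkdir -p pics
cat > h.py <<'E'
from rig import bot
import numpy as np, cv2, pickle
def snap(n):
    f=bot.grab_frame(n); pickle.dump(f,open(f'pics/{n}.pkl','wb')); return f
def ray(f,u,v,fish=False):
    x=(u-f['cx'])/f['fx']; y=(v-f['cy'])/f['fy']
    if fish:
        r=np.hypot(x,y); d=np.array([x/r*np.sin(r),y/r*np.sin(r),np.cos(r)]) if r>1e-9 else np.array([0,0,1.])
    else: d=np.array([x,y,1.])
    R=np.array(f['R']);t=np.array(f['t']); d=R.T@d
    return -R.T@t, d/np.linalg.norm(d)
def tri(rs):
    A=sum(np.eye(3)-np.outer(d,d) for c,d in rs); b=sum((np.eye(3)-np.outer(d,d))@c for c,d in rs)
    X=np.linalg.solve(A,b); return X,[np.linalg.norm(np.cross(X-c,d)) for c,d in rs]
def atz(r,z): c,d=r; return c+d*(z-c[2])/d[2]
def proj(f,X):
    p=np.array(f['R'])@X+np.array(f['t']); return np.array([f['fx']*p[0]/p[2]+f['cx'],f['fy']*p[1]/p[2]+f['cy']])
E
python3 - <<'E'
from h import *
for n in ('side','top'):
    f=snap(n); cv2.imwrite(f'pics/{n}0.png',cv2.resize(f['frame'][:,:,::-1],(800,600),interpolation=cv2.INTER_CUBIC)); print(n,f['fx'],f['fy'],f['cx'],f['cy'],np.round(f['R'],3).tolist(),np.round(f['t'],3))
print(bot.observe())
E
```

```text
side 426.3165961772072 426.3165961772072 279.5524812659636 205.2330743328117 [[-0.994, -0.113, -0.011], [-0.049, 0.509, -0.859], [0.103, -0.853, -0.511]] [0.555 0.191 0.981]
top 439.3271662138967 439.3271662138967 285.4953441346385 218.1010261802361 [[-0.003, -1.0, 0.008], [-0.995, 0.002, -0.097], [0.097, -0.008, -0.995]] [-0.044  0.552  1.02 ]
{'clock': 0.1, 'joints': array([ 1.38758478e+00,  3.85494390e-01,  6.76473455e-03, -4.50256043e-04,
       -1.19398825e+00, -2.58620431e-01]), 'joint_vel': array([ 0.00034261, -0.00058202,  0.00335572,  0.00023108, -0.00168582,
        0.00186252]), 'joint_torque': array([-3.14831377e-04, -3.91686881e+01,  1.87935823e+01,  4.23196033e+00,
        1.34638353e-02, -6.72672491e-05]), 'position': array([0.26700175, 0.56454563, 0.24025867]), 'orientation': array([ 9.67993137e-04,  9.75678473e-01, -2.19204358e-01, -1.72888104e-04]), 'wrist_force': array([-0.48547517, -0.29923873,  0.4961526 ]), 'torque': array([-0.01196553, -0.04472354,  0.01191455]), 'grip_force': 0.0, 'opening': 0.9964073722771071}
```

View pics/side0.png

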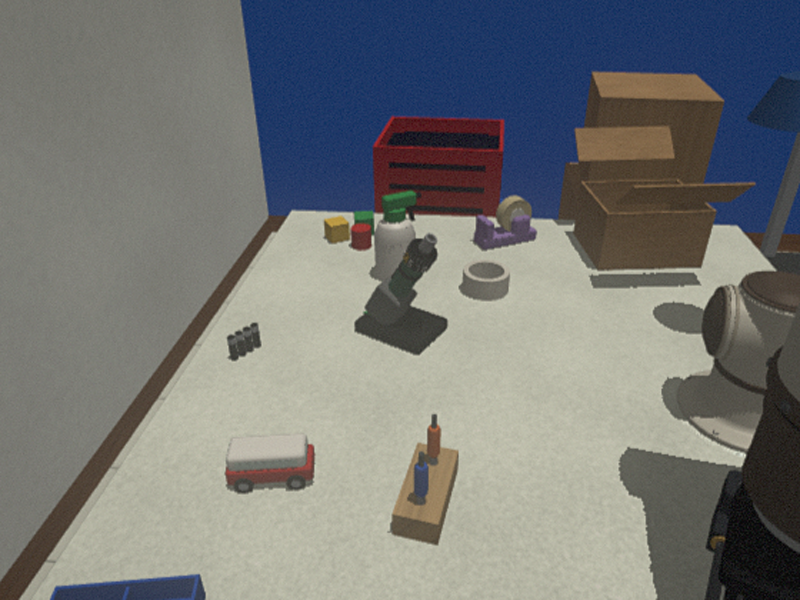

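View pics/top0.png

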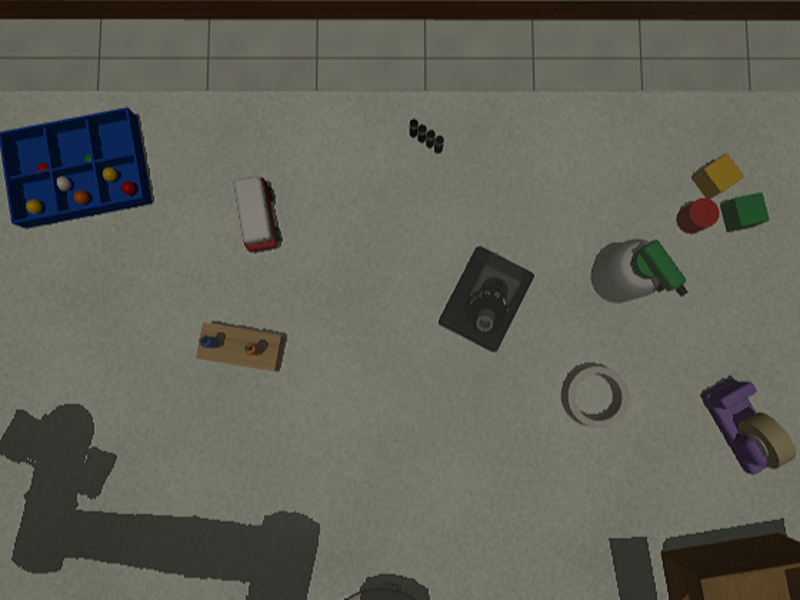

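Run:
```python
from h import *
fs={n:pickle.load(open(f'pics/{n}.pkl','rb')) for n in('side','top')}
def crop(n,u,v,w,h): return cv2.resize(cv2.convertScaleAbs(fs[n]['frame'][v:v+h,u:u+w,::-1],alpha=1.8),(400,300),interpolation=cv2.INTER_CUBIC)
# scale 5 (80x60)
m=np.vstack([np.hstack([crop('side',265,285,80,60),crop('top',130,210,80,60)]),np.hstack([crop('side',245,155,80,60),crop('top',305,175,80,60)])])
cv2.imwrite('pics/m1.png',m)
```

```text
(no output)
```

View pics/m1.png

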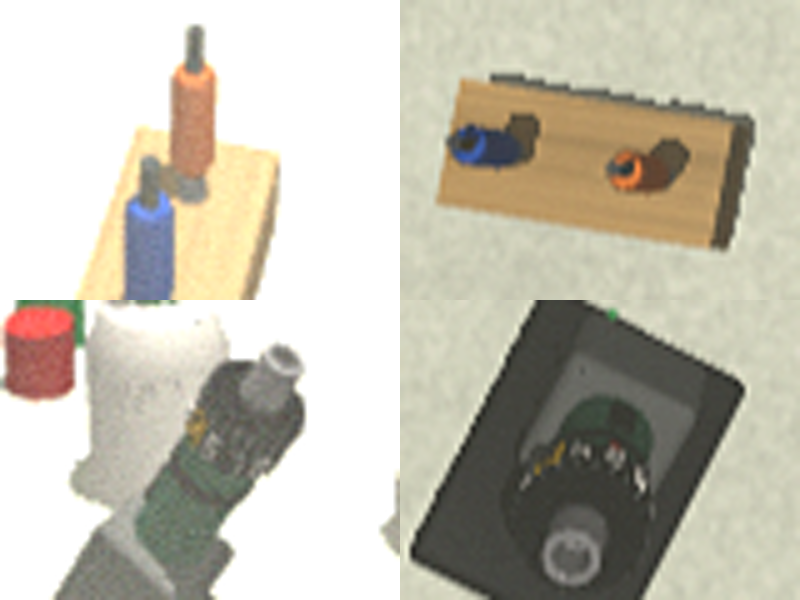

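```bash
cat > g.py <<'E'
from h import *
fs={n:pickle.load(open(f'pics/{n}.pkl','rb')) for n in('side','top')}
o={'sb':('side',265,285),'tb':('top',130,210),'sd':('side',245,155),'td':('top',305,175)}
def R(k,a,b):
    n,u,v=o[k]; return ray(fs[n],u+(a+.5)/5-.5,v+(b+.5)/5-.5)
E
python3 - <<'E'
from g import *
P=lambda s,a,b:print(s,np.round(tri([a,b])[0],4),np.round(tri([a,b])[1],4))
P('bluetip',R('sb',149,160),R('tb',64,143))
P('bluesleeve',R('sb',149,203),R('tb',67,146))
P('ortip',R('sb',195,30),R('tb',224,170))
P('mouth',R('sd',289,54),R('td',172,253))
S=1/1.42857
q=[(480,247),(533,274),(494,352),(440,322)]
w=[atz(ray(fs['top'],u*S,v*S),.026)[:2] for u,v in q]; print(np.round(w,4))
w=np.array(w); ex=(w[1]-w[2]+w[0]-w[3])/2; ey=(w[0]-w[1]+w[3]-w[2])/2
print('dims',np.linalg.norm(ex),np.linalg.norm(ey),'yaw',np.arctan2(ex[1],ex[0]),np.arctan2(-ey[0],ey[1]),w.mean(0))
yaw=np.mean([np.arctan2(ex[1],ex[0]),np.arctan2(-ey[0],ey[1])])
b=[(462,79),(738,118),(712,246),(438,205)]
w=np.array([atz(R('tb',u-400,v),.04)[:2] for u,v in b]); print('block',np.round(w,4),w.mean(0))
M=tri([R('sd',289,54),R('td',172,253)])[0]
c,s=np.cos(.5236),np.sin(.5236); h=np.array([np.cos(yaw),np.sin(yaw),0])
z=-s*h+c*np.array([0,0,1]); x=c*h+s*np.array([0,0,1]); y=np.cross(z,x)
print('foot',M-.213*z,'grip',M-.043*z)
# digits predicted pixels: k steps to viewer-right of mark
for k in range(-2,5):
    for sg in (1,):
        a=k*.524; X=M-.040*z-.005*z+.027*(np.cos(a)*x+np.sin(a)*y)
        p=proj(fs['top'],X); print(k,np.round((p-[305,175]+.5)*5-.5+[400,300]),np.round((proj(fs['side'],X)-[245,155]+.5)*5-.5+[0,300]))
print('mark',(proj(fs['top'],M-.068*z+.024*x)-[305,175])*5+[400,300])
E
```

```text
bluetip [0.5005 0.263  0.1233] [0.0006 0.0006]
bluesleeve [0.5001 0.267  0.1065] [0.0006 0.0006]
ortip [0.4888 0.1943 0.1227] [0.0007 0.0007]
mouth [ 0.5177 -0.1475  0.2198] [0.0013 0.0013]
[[ 0.6612 -0.1675]
 [ 0.615  -0.2561]
 [ 0.4842 -0.1882]
 [ 0.5344 -0.0989]]
dims 0.14579272220254202 0.10120249868753774 yaw -0.48705371449835055 -0.49679164133108955 [ 0.57370236 -0.17764294]
block [[0.5343 0.2912]
 [0.5156 0.1617]
 [0.456  0.1728]
 [0.4754 0.3007]] [0.49530513 0.23159851]
foot [ 0.61158845 -0.1977742   0.03537544] grip [ 0.53666705 -0.15762679  0.18259965]
-2 [652. 515.] [253. 378.]
-1 [642. 484.] [229. 373.]
0 [616. 461.] [209. 378.]
1 [582. 453.] [199. 392.]
2 [549. 461.] [202. 413.]
3 [526. 484.] [218. 434.]
4 [519. 515.] [242. 449.]
mark [616.3766003  446.27286645]
```

Request:
{"op": "apply_moves", "data": {"series": [[0.3,0.3,-0.06,0,1],[0.55,0.54,-0.06,0,1],[0.55,0.54,-0.06,0,1],[0.55,0.54,-0.06,0,1],[0.55,0.54,-0.06,0,1],[0.55,0.54,-0.06,0,1],[0.55,0.54,-0.06,0,1],[0.55,0.54,-0.06,0,1]], "newtons": 25}}

```text
clock: 0.9
position: [0.3676, 0.2901, 0.2651]
orientation: [0.0, 0.976, -0.219, -0.0]
wrist_force: [1.0, 0.1, -0.6]
opening: 1.0
grip_force: 0.0
```

Request:
{"op": "apply_moves", "data": {"series": [[0.55,0.54,-0.06,0,1],[0.55,0.54,-0.06,0,1],[0.55,0.54,-0.06,0,1],[0.55,0.54,-0.06,0,1],[0.55,0.54,-0.06,0,1],[0.55,0.54,-0.06,0,1],[0.4,0.4,-0.06,0,1],[0,0,0,0,1]]}}

```text
clock: 1.7
position: [0.4574, 0.0458, 0.2862]
orientation: [0.0, 0.975, -0.221, -0.0]
wrist_force: [-0.1, 1.2, -0.2]
opening: 0.995
grip_force: 0.0
```

Run:
```python
from h import *
f=snap('wrist'); pickle.dump(f,open('pics/w1.pkl','wb'))
```

Request:
{"op": "apply_moves", "data": {"series": [[0.5,0.5,0,-0.5,1],[0.5,0.5,0,0,1],[0.5,0.5,0,0,1],[0.5,0.5,0,0,1],[0.5,0.5,0,0,1],[0.3,0.3,0,0,1],[0,0,0,0,1],[0,0,0,0,1]]}}

```text
clock: 2.55
position: [0.5325, -0.1339, 0.2856]
orientation: [-0.0, 0.982, -0.19, -0.001]
wrist_force: [1.1, 0.2, -0.0]
opening: 0.999
grip_force: 0.0
```

Run:
```python
from h import *
f=snap('wrist'); pickle.dump(f,open('pics/w2.pkl','wb'))
g=pickle.load(open('pics/w1.pkl','rb'))
a=[cv2.resize(cv2.convertScaleAbs(k['frame'][:,:,::-1],alpha=1.6),(400,300),interpolation=cv2.INTER_AREA) for k in (g,f)]
cv2.imwrite('pics/w.png',np.hstack(a)); print(f['fx'],f['cx'],f['cy'],np.round(f['R'],3),bot.observe()['position'])
M=np.array([.5177,-.1475,.2198])
for k in (g,f):
    p=np.array(k['R'])@M+k['t']; th=np.arctan2(np.hypot(p[0],p[1]),p[2]); print(k['fx']*th*p[:2]/np.hypot(*p[:2])+[k['cx'],k['cy']])
```

```text
325.19226210127806 283.36253064942804 204.6634071245926 [[-0.373 -0.928 -0.   ]
 [-0.885  0.356  0.3  ]
 [-0.278  0.112 -0.954]] [ 0.53240545 -0.13357264  0.28585574]
[487.47798559  44.60422164]
[308.65646789 239.01453034]
```

View pics/w.png

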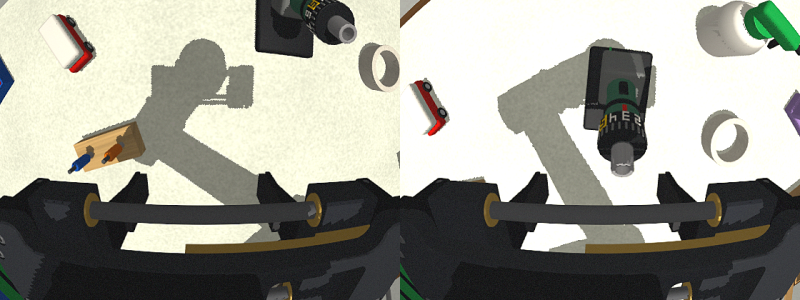

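Run:
```python
from h import *
f=pickle.load(open('pics/w2.pkl','rb')); g=pickle.load(open('pics/w1.pkl','rb'))
c=lambda k,u,v:cv2.resize(cv2.convertScaleAbs(k['frame'][v:v+100,u:u+66,::-1],alpha=1.6),(396,600),interpolation=cv2.INTER_CUBIC)
cv2.imwrite('pics/wc.png',np.hstack([c(g,450,0),c(f,275,160)]))
```

```text
(no output)
```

View pics/wc.png

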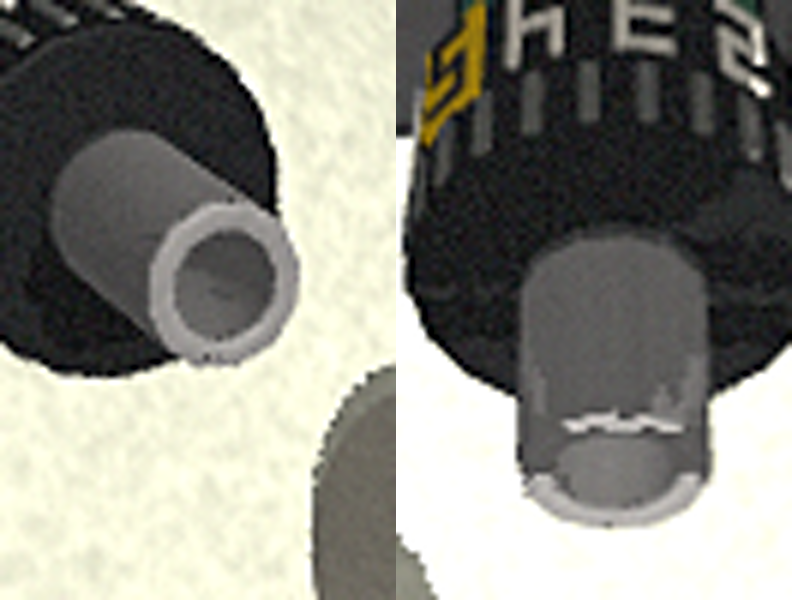

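Run:
```python
from g import *
f=pickle.load(open('pics/w2.pkl','rb')); g=pickle.load(open('pics/w1.pkl','rb'))
r1=ray(g,450+225.5/6-.5,285.5/6-.5,1); r2=ray(f,275+217.5/6-.5,160+470.5/6-.5,1)
s=[R('sd',289,54),R('td',172,253)]
for k in ([r1,r2],s+[r1,r2]): print([np.round(q,4) for q in tri(k)])
```

```text
[array([ 0.516 , -0.1489,  0.216 ]), array([0.0002, 0.0002])]
[array([ 0.5172, -0.1481,  0.2188]), array([0.001 , 0.0019, 0.0015, 0.001 ])]
```

Request:
{"op": "apply_moves", "data": {"series": [[0.17,0.42,0,0,1],[0,0,0.2,-0.9,1],[0,0,0.35,-0.9,1],[0,0,0.35,0,1],[0,0,0.35,0,1],[0,0,0.35,0,1],[0,0,0.35,0,1],[0,0,0,0,1]]}}

```text
clock: 3.4
position: [0.531, -0.1556, 0.1866]
orientation: [-0.0, 0.997, -0.082, -0.003]
wrist_force: [-1.2, -0.4, 1.2]
opening: 0.998
grip_force: 0.0
```

Request:
{"op": "apply_moves", "data": {"series": [[0,0,0,0,0.2],[0,0,0,0,0.2],[0,0,0,0,0.2],[0,0,0,0,0.2],[0,0,0,0,0],[0,0,0,0,0],[0,0,0,0,-0.2],[0,0,0,0,-0.2]], "newtons": 20}}

```text
clock: 4.2
position: [0.5329, -0.1581, 0.1893]
orientation: [0.001, 0.997, -0.083, 0.0]
wrist_force: [-0.4, -5.2, 1.9]
opening: 0.638
grip_force: 19.7
```

Request:
{"op": "apply_moves", "data": {"series": [[0,0,0,0.7,-0.2],[0,0,0,0.9,-0.2],[0,0,0,0.9,-0.2],[0,0,0,0.9,-0.2],[0,0,0,0.9,-0.2],[0,0,0,0.9,-0.2],[0,0,0,0.5,-0.2],[0,0,0,0,-0.2]]}}

```text
clock: 5.0
position: [0.5337, -0.1563, 0.1894]
orientation: [-0.001, 0.911, -0.412, 0.001]
wrist_force: [-0.8, 1.0, 3.6]
opening: 0.643
grip_force: 21.3
```

Run:
```python
from g import *
f=snap('top'); w=snap('wrist'); s=snap('side')
o=bot.observe(); print(o['torque'],o['wrist_force'])
c=lambda k,u,v,W,H:cv2.resize(cv2.convertScaleAbs(k['frame'][v:v+H,u:u+W,::-1],alpha=1.6),(266,300),interpolation=cv2.INTER_CUBIC)
cv2.imwrite('pics/c2.png',np.hstack([c(f,305,175,71,80),c(s,255,150,71,80),c(w,220,180,142,160)]))
```

```text
[ 1.8275752  -0.52851648  0.40270172] [-0.80868435  4.20953195  4.48608578]
```

View pics/c2.png

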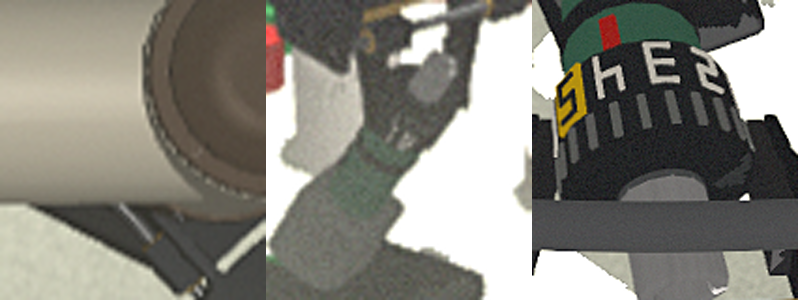

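Request:
{"op": "apply_moves", "data": {"series": [[0,0,0,0,1],[0,0,0,0,1],[0,0,0,-0.9,1],[0,0,0,-0.9,1],[0,0,0,-0.9,1],[0,0,0,-0.9,1],[0,0,0,-0.9,1],[0,0,0,-1,1]]}}

```text
clock: 5.95
position: [0.5316, -0.1577, 0.1874]
orientation: [0.0, 0.996, -0.093, -0.002]
wrist_force: [-0.3, 0.2, -0.3]
opening: 1.0
grip_force: 0.0
```

Request:
{"op": "apply_moves", "data": {"series": [[0,0,0,0,0],[0,0,0,0,0],[0,0,0,0,0],[0,0,0,0,0],[0,0,0,0,-0.2],[0,0,0,0,-0.2],[0,0,0,0,-0.2],[0,0,0,0,-0.2]]}}

```text
clock: 6.75
position: [0.5325, -0.1579, 0.1886]
orientation: [0.0, 0.995, -0.095, -0.0]
wrist_force: [0.3, -4.8, -2.3]
opening: 0.636
grip_force: 19.5
```

Request:
{"op": "apply_moves", "data": {"series": [[0,0,0,0.7,-0.2],[0,0,0,0.9,-0.2],[0,0,0,0.9,-0.2],[0,0,0,0.9,-0.2],[0,0,0,0.9,-0.2],[0,0,0,0.9,-0.2],[0,0,0,0.5,-0.2],[0,0,0,0,-0.2]]}}

```text
clock: 7.55
position: [0.5333, -0.1558, 0.1896]
orientation: [-0.002, 0.906, -0.423, 0.001]
wrist_force: [-3.4, 5.7, 4.7]
opening: 0.642
grip_force: 21.3
```

Request:
{"op": "apply_moves", "data": {"series": [[0,0,0,0,1],[0,0,0,0,1],[0,0,0,0,1],[0,0,-0.3,0,1],[0,0,-0.4,0,1],[0,0,-0.4,0,1],[0,0,-0.4,0,1],[0,0,-0.4,0,1]]}}

```text
clock: 8.35
position: [0.5326, -0.1575, 0.2841]
orientation: [0.0, 0.906, -0.423, -0.0]
wrist_force: [0.4, -0.6, -0.6]
opening: 1.0
grip_force: 0.0
```

Run:
```python
from g import *
w=snap('wrist'); o=bot.observe(); print(o['position'],o['orientation'],o['clock'])
u,v=170,120
cv2.imwrite('pics/c3.png',cv2.resize(cv2.convertScaleAbs(w['frame'][v:v+150,u:u+200,::-1],alpha=1.6),(600,450),interpolation=cv2.INTER_CUBIC))
```

```text
[ 0.53438866 -0.15809624  0.28813084] [-3.28204691e-04  9.06192470e-01 -4.22852823e-01  3.25419538e-03] 8.4
```

View pics/c3.png

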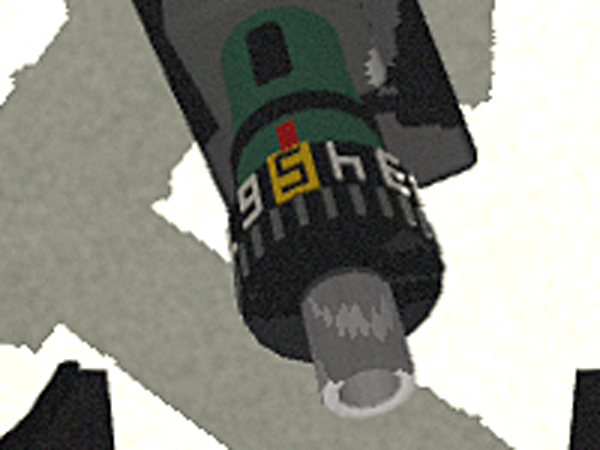

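Request:
{"op": "apply_moves", "data": {"series": [[0,0,0,-0.8,1],[0,0,0,-0.8,0.6],[0,0,0,-0.8,0.2],[0,0,0,-0.8,0],[-0.38,-0.59,0,0,0],[-0.38,-0.59,0,0,0],[-0.38,-0.59,0,0,0],[-0.38,-0.59,0,0,0]]}}

```text
clock: 9.2
position: [0.5209, -0.0164, 0.2831]
orientation: [0.0, 0.97, -0.243, -0.0]
wrist_force: [0.4, 0.4, 0.1]
opening: 0.523
grip_force: 0.0
```

Request:
{"op": "apply_moves", "data": {"series": [[-0.38,-0.59,0.2,0,0],[-0.38,-0.59,0.2,0,0],[-0.38,-0.59,0.2,0,0],[-0.38,-0.59,0.2,0,0],[-0.38,-0.59,0.2,0,0],[-0.38,-0.59,0.2,0,0],[-0.38,-0.59,0.2,0,0],[0,0,0,0,0]]}}

```text
clock: 10.0
position: [0.5002, 0.23, 0.2113]
orientation: [0.001, 0.971, -0.241, -0.001]
wrist_force: [-0.1, -1.4, -0.1]
opening: 0.501
grip_force: 0.0
```

```bash
cat >> h.py <<'E'
def projw(k,M):
    p=np.array(k['R'])@M+np.array(k['t']); th=np.arctan2(np.hypot(p[0],p[1]),p[2]); return k['fx']*th*p[:2]/np.hypot(*p[:2])+[k['cx'],k['cy']]
def blue(f,box=None):
    im=f['frame'].astype(int); m=(im[:,:,2]>1.6*im[:,:,0])&(im[:,:,2]>im[:,:,1]*1.35)&(im[:,:,2]>40)
    n,l,st,c=cv2.connectedComponentsWithStats(m.astype(np.uint8)); return [(st[i].tolist(),c[i].round(2).tolist()) for i in range(1,n) if st[i][4]>25],l
E
python3 - <<'E'
from h import *
w=snap('wrist'); pickle.dump(w,open('pics/w4.pkl','wb')); o=bot.observe(); print(o['position'],o['orientation'],o['opening'])
for f in (w,pickle.load(open('pics/side.pkl','rb')),pickle.load(open('pics/top.pkl','rb'))): print(blue(f)[0])
for X in ([.5,.2645,.124],[.5,.2645,.079]): print(projw(w,np.array(X)))
E
```

```text
[0.50040567 0.22851287 0.212096  ] [ 1.23012576e-03  9.70497907e-01 -2.41104791e-01 -8.83106756e-04] 0.49977815206472676
[([0, 0, 72, 188, 6442], [23.72, 79.99]), ([236, 203, 24, 34, 504], [248.47, 217.83])]
[([169, 0, 191, 151, 15072], [232.87, 61.24]), ([320, 0, 218, 163, 14230], [450.29, 71.06]), ([35, 402, 105, 18, 723], [85.27, 412.82])]
[([0, 75, 104, 84, 4594], [52.19, 115.8])]
[243.11220314 236.93696104]
[248.75743475 217.33373129]
```

Request:
{"op": "apply_moves", "data": {"series": [[-0.34,-0.63,0,0,0],[0,0,0.2,0,0],[0,0,0.4,0,0],[0,0,0.4,0,0],[0,0,0.4,0,0],[0,0,0.4,0,0],[0,0,0.4,0,0],[0,0,0.3,0,0]]}}

```text
clock: 10.85
position: [0.5005, 0.2612, 0.0873]
orientation: [0.001, 0.97, -0.243, -0.001]
wrist_force: [-0.8, -0.2, -0.6]
opening: 0.499
grip_force: 0.0
```

Request:
{"op": "apply_moves", "data": {"series": [[0,0,0,0,0],[0,0,0,0,-0.3],[0,0,0,0,-0.6],[0,0,0,0,-0.8],[0,0,0,0,-0.8],[0,0,0,0,-0.8],[0,0,0,0,-0.8],[0,0,0,0,-0.8]], "newtons": 10}}

```text
clock: 11.65
position: [0.5013, 0.2635, 0.0894]
orientation: [-0.001, 0.97, -0.242, 0.001]
wrist_force: [0.2, -0.4, 3.5]
opening: 0.204
grip_force: 9.9
```

Request:
{"op": "apply_moves", "data": {"series": [[0,0,-0.15,0,-0.8],[0,0,-0.15,0,-0.8],[0,0,-0.16,0,-0.8],[0,0,0,0,-0.8],[0,0,0,0,-0.8],[0,0,0,0,-0.8],[0,0,0,0,-0.8],[0,0,0,0,-0.8]]}}

```text
clock: 12.45
position: [0.5007, 0.263, 0.1114]
orientation: [0.0, 0.97, -0.243, -0.0]
wrist_force: [-0.3, 0.1, -1.2]
opening: 0.2
grip_force: 9.9
```

Request:
{"op": "apply_moves", "data": {"series": [[-0.03,0,0,0,-0.8],[-0.1,0,0,0,-0.8],[-0.1,0,0.01,0,-0.8],[-0.18,0,0.035,0,-0.8],[-0.18,0,0.06,0,-0.8],[-0.17,0,0.08,0,-0.8],[0,0,0,0,-0.8],[0,0,0,0,-0.8]]}}

```text
clock: 13.25
position: [0.4667, 0.2813, 0.1023]
orientation: [0.0, 0.97, -0.242, -0.0]
wrist_force: [0.0, 0.7, 0.6]
opening: 0.205
grip_force: 10.0
```

Run:
```python
from h import *
o=bot.observe(); print(o['position'],o['orientation'],o['opening'],o['wrist_force'])
ims=[]
for n,u,v in (('side',250,250),('top',110,180),('wrist',200,180)):
    f=snap(n); ims.append(cv2.resize(cv2.convertScaleAbs(f['frame'][v:v+120,u:u+106,::-1],alpha=1.7),(266,300),interpolation=cv2.INTER_CUBIC))
cv2.imwrite('pics/b1.png',np.hstack(ims))
```

```text
[0.46672694 0.28127129 0.10228095] [ 3.10629957e-04  9.70250667e-01 -2.42102141e-01 -3.15632291e-04] 0.20469641594751972 [0.04441801 0.73821783 0.56361885]
```

View pics/b1.png

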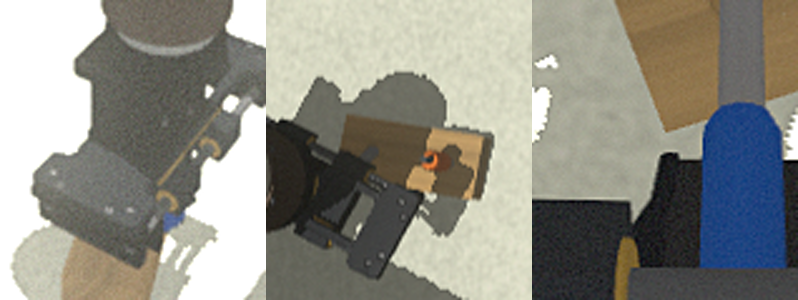

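Request:
{"op": "apply_moves", "data": {"series": [[-0.05,0,-0.09,0,-0.8],[-0.1,0,-0.17,0,-0.8],[-0.1,0,-0.17,0,-0.8],[-0.1,0,-0.3,0,-0.8],[0,0,-0.6,0,-0.8],[0,0,-0.7,0,-0.8],[0,0,-0.7,0,-0.8],[0,0,-0.7,0,-0.8]]}}

```text
clock: 14.2
position: [0.4512, 0.289, 0.2763]
orientation: [-0.0, 0.97, -0.242, 0.0]
wrist_force: [0.2, -0.1, -1.4]
opening: 0.201
grip_force: 10.0
```

Request:
{"op": "apply_moves", "data": {"series": [[0,0,-0.5,0,-0.8],[0,0,0,0,-0.8],[0.3,0.3,0,0,-0.8],[0.4,0.5,0,0,-0.8],[0.4,0.5,0,0,-0.8],[0.4,0.5,0,0,-0.8],[0.4,0.5,0,0,-0.8],[0,0,0,0,-0.8]]}}

```text
clock: 15.0
position: [0.4808, 0.1401, 0.2984]
orientation: [0.001, 0.97, -0.244, -0.001]
wrist_force: [-1.1, -0.4, -1.6]
opening: 0.202
grip_force: 10.0
```

Run:
```python
from h import *
o=bot.observe(); print(o['position'],o['orientation'],o['opening'],o['clock'])
w=snap('wrist');s=snap('side');t=snap('top')
p=o['position']; ps=proj(s,p); pt=proj(t,p); pw=projw(w,p); print(ps,pt,pw)
def c(f,q,W,H,S):
    u,v=int(max(0,min(560-W,q[0]-W//2))),int(max(0,min(420-H,q[1]-H//2))); print(u,v); return cv2.resize(cv2.convertScaleAbs(f['frame'][v:v+H,u:u+W,::-1],alpha=1.7),(W*S,H*S),interpolation=cv2.INTER_CUBIC)
cv2.imwrite('pics/b2.png',np.hstack([c(s,ps,64,96,6),c(w,pw-[0,90],104,144,4)]))
```

```text
[0.48077015 0.14013172 0.29841288] [ 7.98334681e-04  9.69695849e-01 -2.44312626e-01 -8.15235676e-04] 0.2023873274280114 15.0
[312.25246938 195.45586641] [180.89989471 243.78644523] [282.44142726 275.37339174]
280 147
230 113
```

View pics/b2.png

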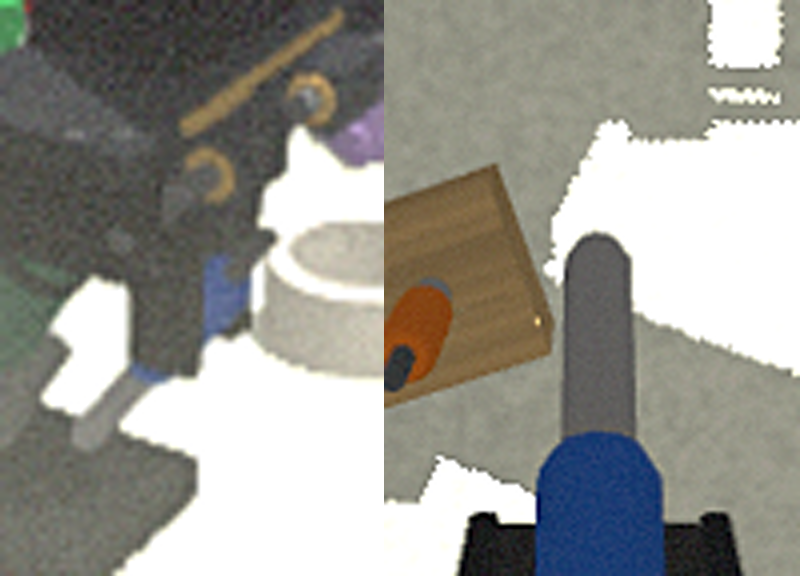

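Run:
```python
from h import *
from scipy.optimize import least_squares
from scipy.spatial.transform import Rotation as Ro
o=bot.observe(); w=pickle.load(open('pics/wrist.pkl','rb')); s=pickle.load(open('pics/side.pkl','rb'))
q=o['orientation']; T=Ro.from_quat([q[1],q[2],q[3],q[0]]).as_matrix(); P=o['position']
def pred(th,a):
    ax=T@np.array([-np.sin(th),0,-np.cos(th)]); e=T@np.array([0,1.,0]); n=np.cross(ax,e); 
    f=P-a*ax
    circ=lambda c,r:[projw(w,c+r*(np.cos(k)*e+np.sin(k)*n)) for k in np.linspace(0,6.28,80)]
    return min(p[1] for p in circ(f,.0048)), min(p[1] for p in circ(f+.042*ax,.009)), f
obs=np.array([113+233.5/4-.5,113+433/4-.5])
r=least_squares(lambda v:np.array(pred(v[0],v[1]/10)[:2])-obs,[.5,.75]); print(np.degrees(r.x[0]),r.x[1]/10,r.fun)
f=pred(r.x[0],r.x[1]/10)[2]; print(f,(proj(s,f)-[280,147]+.5)*6-.5)
print('yaw',2*np.arctan2(q[2],q[1]))
# mouth with third wrist view yaw check skipped
M=np.array([.517,-.148,.218]); yaw=-.49; h=np.array([np.cos(yaw),np.sin(yaw),0]); z=-.5*h+np.array([0,0,.866])
```

```text
33.02266556428791 0.07102004248049924 [ 0.00000000e+00 -1.13686838e-13]
[0.51523858 0.12487414 0.2389863 ] [ 83.32605697 428.90790303]
yaw -0.49015234721293643
```

Request:
{"op": "apply_moves", "data": {"series": [[0.3,0.6,-0.2,0,-0.8],[0.3,0.6,0,0,-0.8],[0.3,0.6,0,0,-0.8],[0.3,0.6,0,0,-0.8],[0.3,0.6,0,0,-0.8],[0.3,0.6,0,0,-0.8],[0.3,0.6,0,0,-0.8],[0.3,0.6,0.1,0,-0.8]]}}

```text
clock: 15.95
position: [0.475, -0.1254, 0.3044]
orientation: [-0.0, 0.97, -0.241, 0.001]
wrist_force: [0.4, 0.0, -2.4]
opening: 0.201
grip_force: 10.0
```

Request:
{"op": "apply_moves", "data": {"series": [[0.02,0,0.1,0,-0.8],[0,0,0.1,0,-0.8],[0,0,0,0,-0.8],[0,0,0,0,-0.8],[0,0,0,0,-0.8],[0,0,0,0,-0.8],[0,0,0,0,-0.8],[0,0,0,0,-0.8]]}}

```text
clock: 16.75
position: [0.4756, -0.1254, 0.2942]
orientation: [-0.0, 0.97, -0.242, 0.0]
wrist_force: [0.7, 0.0, -1.9]
opening: 0.205
grip_force: 10.0
```

Run:
```python
from h import *
o=bot.observe(); print(o['position'],o['orientation'],o['opening'],o['clock'])
w=snap('wrist');s=snap('side');t=snap('top')
M=np.array([.517,-.148,.2175]); f=o['position']+[.0345,-.0153,-.0594]
print(projw(w,M),projw(w,f),proj(s,M),proj(s,f))
def c(f,q,W,H,S):
    u,v=int(max(0,min(560-W,q[0]-W//2))),int(max(0,min(420-H,q[1]-H//2))); print(u,v); return cv2.resize(cv2.convertScaleAbs(f['frame'][v:v+H,u:u+W,::-1],alpha=1.7),(W*S,H*S),interpolation=cv2.INTER_CUBIC)
cv2.imwrite('pics/b3.png',np.hstack([c(s,proj(s,M)-[0,8],50,72,8),c(w,projw(w,M)+[0,20],96,144,4)]))
```

```text
[ 0.47555522 -0.12542445  0.29416557] [-4.01822187e-05  9.70199058e-01 -2.42309223e-01  1.61231397e-04] 0.20457249530727997 16.75
[283.26481299 157.23803429] [278.3011326  176.29285682] [302.16326393 166.12867081] [304.93714583 161.07847746]
277 122
235 105
```

View pics/b3.png

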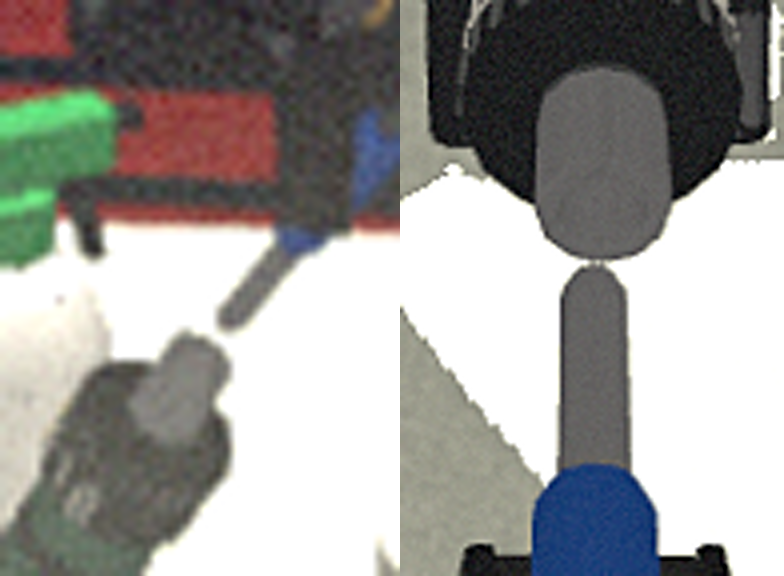

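Run:
```python
from h import *
from scipy.optimize import least_squares
w=pickle.load(open('pics/wrist.pkl','rb')); s=pickle.load(open('pics/side.pkl','rb'))
yaw=-.49; h=np.array([np.cos(yaw),np.sin(yaw),0]); up=np.array([0,0,1.]); y=np.cross(up,h)
def circ(c,ax,r):
    n=np.cross(ax,y); return np.array([projw(w,c+r*(np.cos(k)*y+np.sin(k)*n)) for k in np.linspace(0,6.28,120)])
axis=lambda th:-np.sin(th)*h+np.cos(th)*up
W=lambda x,yy:np.array([235+(x-400+.5)/4-.5,105+(yy+.5)/4-.5]); S=lambda x,yy:np.array([277+(x+.5)/8-.5,122+(yy+.5)/8-.5])
def fm(v):
    c=circ(v,axis(.5236),.012); return np.r_[c[:,1].max()-W(0,260)[1],projw(w,v)[0]-W(603.5,0)[0],proj(s,v)-S(207,350)]
def ff(v):
    ax=axis(v[3]); f=v[:3]; c=circ(f,ax,.0048); d=circ(f+.042*ax,ax,.009)
    return np.r_[c[:,1].min()-W(0,265.5)[1],projw(w,f)[0]-W(594,0)[0],d[:,1].min()-W(0,465)[1],proj(s,f)-S(231,318)]
a=least_squares(fm,[.517,-.148,.218],x_scale=.01); b=least_squares(ff,[.509,-.144,.233,.55],x_scale=[.01,.01,.01,.3])
print(a.x,a.fun); print(b.x,np.degrees(b.x[3]),b.fun)
d=b.x[:3]-a.x; z=axis(.5236); x=np.cos(.5236)*h+.5*up
print('foot rel mouth x,y,z driver mm',np.round(1e3*np.array([d@x,d@y,d@z]),2))
p0=(proj(s,a.x)-[277,122])*8;p1=(proj(s,a.x+.02*z)-[277,122])*8;print(p0,p1,(proj(s,a.x+.02*z+.005*x)-[277,122])*8)
```

```text
[ 0.51697315 -0.14972896  0.21880602] [ 0.04893589  0.03350909 -0.20705223  0.03375465]
[ 0.50835038 -0.14326591  0.2331369   0.58705557] 33.635806398762384 [-0.0612186  -0.03833465  0.0055257   0.2527502  -0.03577433]
foot rel mouth x,y,z driver mm [-2.06  1.64 17.74]
[201.84358219 346.77003721] [230.73554243 302.83053027] [218.74948725 292.04303934]
```

Request:
{"op": "apply_moves", "data": {"series": [[0.035,0.033,-0.02,0,-0.8],[0,0,0,0,-0.8],[0.05,0,0.087,0,-0.8],[0.05,0,0.087,0,-0.8],[0.05,0,0.087,0,-0.8],[0.05,0,0.087,0,-0.8],[0.05,0,0.087,0,-0.8],[0,0,0,0,-0.8]]}}

```text
clock: 17.7
position: [0.4872, -0.1338, 0.2722]
orientation: [0.0, 0.97, -0.243, -0.001]
wrist_force: [-0.5, -0.1, -2.0]
opening: 0.206
grip_force: 10.0
```

Run:
```python
from h import *
o=bot.observe(); print(o['position'],o['opening'],o['wrist_force'],o['torque'])
w=snap('wrist'); pickle.dump(w,open('pics/w6.pkl','wb'))
# sleeve edge rows & column profile along centre
im=w['frame'].astype(int); print([ (r,im[r,284].tolist()) for r in range(150,232,4)])
```

```text
[ 0.48715304 -0.13382842  0.27222844] 0.20598042189304538 [-0.49411834 -0.12190178 -1.97384039] [ 0.0059512  -0.02455421 -0.01227931]
[(150, [56, 56, 55]), (154, [58, 58, 57]), (158, [60, 58, 58]), (162, [60, 59, 59]), (166, [60, 58, 56]), (170, [57, 57, 55]), (174, [63, 64, 61]), (178, [63, 62, 61]), (182, [62, 63, 62]), (186, [64, 62, 62]), (190, [61, 61, 57]), (194, [63, 62, 62]), (198, [59, 59, 57]), (202, [62, 60, 59]), (206, [63, 62, 61]), (210, [58, 60, 57]), (214, [61, 60, 56]), (218, [60, 60, 59]), (222, [17, 36, 72]), (226, [21, 40, 72]), (230, [10, 33, 73])]
```

Request:
{"op": "apply_moves", "data": {"series": [[0.037,0,0.048,0,-0.8],[0.037,0,0.048,0,-0.8],[0.037,0,0.048,0,-0.8],[0.037,0,0.048,0,-0.8],[0,0,0,0,-0.8],[0,0,0,0,-0.8],[0,0,0,0,-0.8],[0,0,0,0,-0.8]]}}

```text
clock: 18.55
position: [0.4938, -0.1372, 0.2637]
orientation: [-0.0, 0.97, -0.242, 0.0]
wrist_force: [-0.1, 0.2, -1.9]
opening: 0.204
grip_force: 10.0
```

Run:
```python
from h import *
o=bot.observe(); print(o['position'],o['opening'],o['wrist_force'],o['torque'])
w=snap('wrist'); pickle.dump(w,open('pics/w7.pkl','wb'))
for k in ('w6','w7'):
    im=pickle.load(open(f'pics/{k}.pkl','rb'))['frame'].astype(int)
    # per-row run of grey (nose/shank): width of non-background around col 284
    out=[]
    for r in range(130,226,5):
        g=im[r].max(1)-im[r].min(1); m=(im[r].max(1)>35)&(im[r].max(1)<95)&(g<14)
        l=284
        while l>0 and m[l-1]: l-=1
        q=284
        while q<559 and m[q+1]: q+=1
        out.append((r,l,q))
    print(k,out)
```

```text
[ 0.49375714 -0.13720093  0.26372892] 0.20357064840320951 [-0.14449508  0.21206438 -1.90290438] [-0.03310784  0.07389582 -0.04097923]
w6 [(130, 284, 284), (135, 284, 284), (140, 284, 284), (145, 273, 291), (150, 268, 296), (155, 266, 299), (160, 265, 299), (165, 265, 300), (170, 265, 300), (175, 264, 300), (180, 264, 300), (185, 265, 300), (190, 267, 298), (195, 272, 292), (200, 275, 291), (205, 275, 291), (210, 275, 292), (215, 275, 292), (220, 274, 292), (225, 284, 284)]
w7 [(130, 280, 284), (135, 284, 284), (140, 284, 284), (145, 284, 284), (150, 284, 284), (155, 284, 284), (160, 270, 294), (165, 266, 298), (170, 265, 300), (175, 265, 300), (180, 265, 300), (185, 264, 301), (190, 264, 301), (195, 264, 301), (200, 265, 301), (205, 267, 299), (210, 272, 293), (215, 275, 292), (220, 274, 292), (225, 284, 284)]
```

Request:
{"op": "apply_moves", "data": {"series": [[0.035,0,0.049,0,-0.8],[0.035,0,0.049,0,-0.8],[0.023,0,0.033,0,-0.8],[0,0,0,0,-0.8],[0,0,0,0,-0.8],[0,0,0,0,-0.8],[0,0,0,0,-0.8],[0,0,0,0,-0.8]]}}

```text
clock: 19.4
position: [0.4973, -0.1392, 0.2587]
orientation: [0.0, 0.97, -0.242, -0.0]
wrist_force: [-5.1, 3.4, 7.9]
opening: 0.202
grip_force: 10.0
```

Request:
{"op": "apply_moves", "data": {"series": [[0.01,0,0.017,0,-0.8],[0.01,0,0.017,0,-0.8],[0,0,0,0,-0.8],[0,0,0,0,-0.8],[0,0,0,0,-0.8],[0,0,0,0,-0.8],[0,0,0,0,-0.8],[0,0,0,0,-0.8]]}}

```text
clock: 20.2
position: [0.4982, -0.1397, 0.2579]
orientation: [0.0, 0.97, -0.242, 0.0]
wrist_force: [-6.9, 4.6, 11.3]
opening: 0.203
grip_force: 10.0
```

Run:
```python
from h import *
o=bot.observe(); print(o['position'],o['wrist_force'])
w=snap('wrist'); s=snap('side'); pickle.dump(w,open('pics/w8.pkl','wb'))
im=w['frame'].astype(int)
print([(r,im[r,283].tolist()) for r in range(204,226,1)])
out=[]
for r in range(195,226,2):
    g=im[r].max(1)-im[r].min(1); m=(im[r].max(1)>35)&(im[r].max(1)<95)&(g<14)
    l=q=283
    while l>0 and m[l-1]: l-=1
    while q<559 and m[q+1]: q+=1
    out.append((r,l,q))
print(out)
yaw=-.49; h=np.array([np.cos(yaw),np.sin(yaw),0]); up=np.array([0,0,1.]); y=np.cross(up,h)
axis=lambda th:-np.sin(th)*h+np.cos(th)*up
def rows(c,ax,r):
    n=np.cross(ax,y); q=np.array([projw(w,c+r*(np.cos(k)*y+np.sin(k)*n)) for k in np.linspace(0,6.28,120)])[:,1]; return q.min(),q.max()
M=np.array([.517,-.1497,.2188]);z=axis(.5236)
print('rim',rows(M,z,.012))
for th in (27,30,33,36):
    ax=axis(np.radians(th)); b=M-.014*z
    for dep in (20,24,28): f=M-dep*1e-3/2*z-dep*1e-3/2*ax; print(th,dep,np.round(rows(f+.042*ax,ax,.009),1),end=' ')
```

```text
[ 0.49817918 -0.13973858  0.25788049] [-6.91721913  4.59328301 11.32139028]
[(204, [62, 60, 60]), (205, [63, 61, 63]), (206, [60, 60, 59]), (207, [63, 62, 62]), (208, [63, 62, 60]), (209, [61, 59, 59]), (210, [65, 63, 62]), (211, [64, 62, 61]), (212, [64, 62, 62]), (213, [66, 62, 64]), (214, [63, 61, 60]), (215, [62, 60, 61]), (216, [63, 60, 60]), (217, [63, 61, 60]), (218, [63, 63, 61]), (219, [62, 63, 60]), (220, [64, 61, 62]), (221, [67, 63, 62]), (222, [63, 61, 59]), (223, [69, 65, 61]), (224, [33, 47, 68]), (225, [12, 34, 73])]
[(195, 264, 301), (197, 264, 301), (199, 264, 301), (201, 264, 301), (203, 263, 301), (205, 263, 301), (207, 263, 301), (209, 263, 301), (211, 264, 301), (213, 265, 300), (215, 266, 299), (217, 266, 298), (219, 269, 296), (221, 272, 293), (223, 274, 292), (225, 283, 283)]
rim (np.float64(196.62660717466116), np.float64(223.62465918634956))
27 20 [228.  249.1] 27 24 [222.2 243.5] 27 28 [216.6 238. ] 30 20 [230.7 250.2] 30 24 [224.8 244.5] 30 28 [219.1 238.9] 33 20 [233.3 251.1] 33 24 [227.3 245.3] 33 28 [221.4 239.7] 36 20 [235.8 251.8] 36 24 [229.7 246. ] 36 28 [223.7 240.3]
```

Request:
{"op": "apply_moves", "data": {"series": [[0,0,0,0,-0.8],[0,0,0,0,-0.8],[0.01,0,0.017,0,-0.8],[0.01,0,0.017,0,-0.8],[0.01,0,0.017,0,-0.8],[0,0,0,0,-0.8],[0,0,0,0,-0.8],[0,0,0,0,-0.8]], "newtons": 25}}

```text
clock: 21.1
position: [0.4984, -0.14, 0.2577]
orientation: [0.0, 0.97, -0.242, -0.0]
wrist_force: [-13.8, 9.2, 23.0]
opening: 0.197
grip_force: 25.0
```

Run:
```python
from h import *
o=bot.observe(); print(o['position'],o['wrist_force'],o['torque'])
w=snap('wrist'); im=w['frame'].astype(int)
print([(r,im[r,283].tolist()) for r in range(218,230,1)])
for r in range(213,230,2):
    g=im[r].max(1)-im[r].min(1); m=(im[r].max(1)>35)&(im[r].max(1)<95)&(g<14)
    l=q=283
    while l>0 and m[l-1]: l-=1
    while q<559 and m[q+1]: q+=1
    print((r,l,q),end=' ')
```

```text
[ 0.49837359 -0.1400481   0.2577286 ] [-13.78965018   9.22472806  23.03114098] [2.86188321 3.97997484 0.11439902]
[(218, [63, 64, 62]), (219, [62, 58, 59]), (220, [62, 61, 60]), (221, [62, 61, 62]), (222, [65, 64, 63]), (223, [69, 65, 59]), (224, [37, 46, 68]), (225, [14, 36, 75]), (226, [18, 41, 76]), (227, [13, 39, 74]), (228, [22, 43, 77]), (229, [10, 35, 72])]
(213, 264, 300) (215, 265, 299) (217, 266, 298) (219, 267, 296) (221, 271, 293) (223, 274, 292) (225, 283, 283) (227, 283, 283) (229, 283, 283)
```

Request:
{"op": "apply_moves", "data": {"series": [[-0.02,0,-0.035,0,-0.8],[-0.02,0,-0.035,0,-0.8],[0,0,0,0,-0.8],[0,0,0,0,-0.5],[0,0,0,0,-0.3],[0,0,0,0,0],[0,0,0,0,0.3],[0,0,0,0,0.3]], "newtons": 10}}

```text
clock: 21.95
position: [0.4985, -0.1397, 0.256]
orientation: [0.0, 0.97, -0.242, -0.0]
wrist_force: [0.3, 0.1, 0.5]
opening: 0.531
grip_force: 0.0
```

Request:
{"op": "apply_moves", "data": {"series": [[0,0,-0.1,0,0.3],[0,0,-0.3,0,0.3],[0,0,-0.5,0,0.3],[0,0,-0.5,0,0.3],[0,0,-0.5,0,0.3],[-0.3,0,-0.3,0,0.3],[-0.3,0,0,0,0.3],[0,0,0,0,0.3]]}}

```text
clock: 22.75
position: [0.471, -0.1252, 0.3678]
orientation: [-0.0, 0.97, -0.242, 0.001]
wrist_force: [1.0, -0.3, -0.4]
opening: 0.647
grip_force: 0.0
```

Run:
```python
from h import *
o=bot.observe(); print(o['position'],o['wrist_force'],o['clock'])
w=snap('wrist'); s=snap('side'); t=snap('top')
yaw=-.49; h=np.array([np.cos(yaw),np.sin(yaw),0]); up=np.array([0,0,1.])
z=-.5*h+.866*up; M=np.array([.517,-.1485,.218])
for n,f,pr in (('side',s,proj),('top',t,proj),('wrist',w,projw)):
    bl=blue(f)[0]; c=pr(f,M+.039*z); print(n,'pred sleeve mid',c,pr(f,M+.014*z),pr(f,M+.064*z),[b for b in bl if np.hypot(*(np.array(b[1])-c))<60])
    im=f['frame'].astype(int); 
    yl=(im[:,:,0]>90)&(im[:,:,1]>60)&(im[:,:,2]<.4*im[:,:,0]); rd=(im[:,:,0]>80)&(im[:,:,1]<.4*im[:,:,0])&(im[:,:,2]<.45*im[:,:,0])
    if n=='wrist':
        for m in (yl,rd):
            N,l,st,cc=cv2.connectedComponentsWithStats(m.astype(np.uint8)); print([(st[i].tolist(),cc[i].round(1).tolist()) for i in range(1,N) if st[i][4]>8])
        print('mark',pr(f,M-.068*z+.023*(.866*h+.5*up)),'digit',pr(f,M-.056*z+.027*(.866*h+.5*up)))
```

```text
[ 0.47103852 -0.12519675  0.36781698] [ 1.04568301 -0.33574703 -0.41840507] 22.75
side pred sleeve mid [309.31593096 155.0169328 ] [304.69942972 162.03020539] [314.09056931 147.76342229] [([310, 150, 9, 12, 30], [313.7, 154.8])]
top pred sleeve mid [337.01386875 234.10558922] [338.58578036 229.03357772] [335.35248125 239.4663083 ] []
wrist pred sleeve mid [281.7168568  168.36241023] [281.87191045 149.58700424] [281.54331943 190.0256876 ] [([273, 149, 21, 56, 1021], [283.17, 176.27])]
[([277, 85, 8, 8, 25], [278.8, 89.0]), ([284, 85, 4, 8, 14], [286.1, 88.7])]
[([59, 146, 18, 23, 129], [68.0, 157.8])]
mark [282.21230023  84.15587742] digit [282.14608146  85.80868995]
```

Run:
```python
from h import *
w=pickle.load(open('pics/wrist.pkl','rb')); im=w['frame'].astype(int)
yaw=-.49; h=np.array([np.cos(yaw),np.sin(yaw),0]); up=np.array([0,0,1.]); y=np.cross(up,h)
axis=lambda th:-np.sin(th)*h+np.cos(th)*up
def rows(c,ax,r):
    n=np.cross(ax,y); q=np.array([projw(w,c+r*(np.cos(k)*y+np.sin(k)*n)) for k in np.linspace(0,6.28,120)])[:,1]; return np.round([q.min(),q.max()],1)
M=np.array([.517,-.149,.2185]); z=axis(.5236); print('rim',rows(M,z,.012),'nosebase',rows(M-.03*z,z,.012),'collartop',rows(M-.03*z,z,.027))
for th in (26,30,34,38):
  for dep in (22,25,28):
    ax=axis(np.radians(th)); d=dep*1e-3; f=M-.5*d*z-.5*d*ax
    print(th,dep,'sleeve',rows(f+.042*ax,ax,.009)[0],rows(f+.092*ax,ax,.009)[1],'tip',rows(f+.112*ax,ax,.0035)[1])
for r in range(128,232,2):
    b=im[r].max(1); g=b-im[r].min(1)
    m=(b>35)&(b<130)&(g<16); idx=[i for i in range(255,312) if m[i]]
    print(r,im[r,283].tolist(),(idx[0],idx[-1],len(idx)) if idx else None, end='; ')
```

```text
rim [129.  150.5] nosebase [111.5 132.1] collartop [ 97.8 144.2]
26 22 sleeve 142.7 199.1 tip 212.7
26 25 sleeve 140.7 196.3 tip 209.6
26 28 sleeve 138.7 193.6 tip 206.5
30 22 sleeve 145.2 203.9 tip 219.3
30 25 sleeve 143.1 201.0 tip 216.1
30 28 sleeve 141.0 198.2 tip 212.9
34 22 sleeve 147.7 208.0 tip 225.0
34 25 sleeve 145.5 205.1 tip 221.8
34 28 sleeve 143.3 202.2 tip 218.5
38 22 sleeve 150.1 211.6 tip 229.9
38 25 sleeve 147.8 208.6 tip 226.6
38 28 sleeve 145.5 205.7 tip 223.4
128 [54, 55, 54] (271, 295, 25); 130 [60, 59, 58] (271, 295, 25); 132 [52, 51, 50] (271, 295, 25); 134 [59, 57, 57] (255, 311, 38); 136 [57, 56, 56] (262, 303, 28); 138 [59, 57, 58] (264, 301, 29); 140 [52, 54, 53] (267, 299, 30); 142 [55, 53, 51] (271, 295, 25); 144 [54, 55, 54] (271, 295, 25); 146 [59, 58, 54] (273, 293, 21); 148 [57, 55, 55] (275, 291, 17); 150 [10, 34, 69] (289, 289, 1); 152 [15, 37, 71] (276, 276, 1); 154 [17, 35, 67] (292, 292, 1); 156 [13, 34, 70] (293, 293, 1); 158 [16, 38, 70] (293, 293, 1); 160 [10, 33, 67] (294, 294, 1); 162 [17, 35, 69] (294, 294, 1); 164 [18, 36, 67] (273, 294, 
[... 376 characters left out ...]
, 294, 5); 190 [13, 33, 69] (255, 260, 6); 192 [17, 36, 71] (255, 261, 7); 194 [19, 37, 73] (255, 262, 8); 196 [10, 33, 65] (255, 264, 10); 198 [24, 34, 56] (255, 266, 12); 200 [26, 30, 26] (255, 293, 18); 202 [31, 33, 31] (255, 292, 18); 204 [32, 35, 34] (255, 270, 16); 206 [35, 36, 37] (255, 288, 23); 208 [32, 33, 31] (255, 288, 24); 210 [30, 32, 35] (255, 288, 25); 212 [30, 32, 33] (255, 288, 29); 214 [48, 48, 47] (255, 288, 33); 216 [35, 35, 34] (255, 288, 30); 218 [32, 35, 33] (255, 288, 28); 220 [27, 31, 28] (255, 288, 28); 222 [34, 35, 35] (255, 288, 27); 224 [24, 26, 24] (255, 287, 29); 226 [88, 88, 79] (255, 288, 34); 228 [90, 90, 82] (255, 289, 35); 230 [83, 85, 77] (255, 292, 38);
```

Request:
{"op": "apply_moves", "data": {"series": [[0,-0.4,0,0,0.3],[0,-0.6,0,0,0.3],[0,-0.6,0,0,0.3],[0,-0.6,0.2,0,0.3],[0,-0.4,0.4,0,0.3],[0,0,0.4,0,0.3],[0,0,0.4,0,0.3],[0,0,0,0,0.3]]}}

```text
clock: 23.7
position: [0.5319, -0.0109, 0.2926]
orientation: [0.002, 0.97, -0.243, -0.004]
wrist_force: [-0.2, -0.2, 0.0]
opening: 0.65
grip_force: 0.0
```

Run:
```python
from h import *
w=snap('wrist'); pickle.dump(w,open('pics/w9.pkl','wb')); im=w['frame'].astype(np.float32)
o=bot.observe(); print(o['position'])
yaw=-.49; h=np.array([np.cos(yaw),np.sin(yaw),0]); up=np.array([0,0,1.]); z=-.5*h+.866*up; M=np.array([.517,-.149,.2185])
for s in (-30,0,14,64,84): print(s,projw(w,M+s*1e-3*z).round(1))
b,l=blue(w); print(b)
c=projw(w,M+.039*z); k=min(b,key=lambda q:np.hypot(*(np.array(q[1])-c))); i=l[int(k[1][1]),int(k[1][0])]
pts=np.argwhere(l==i)[:,::-1].astype(np.float32); (vx,vy,x0,y0)=cv2.fitLine(pts,cv2.DIST_L2,0,.01,.01).ravel(); print(vx,vy,x0,y0)
d=np.array([vx,vy]); 
if d@(projw(w,M)-c)<0:d=-d
n=np.array([-d[1],d[0]]); hsv=[]
for t in np.arange(-60,70,2):   # straightened strip: width of non-bright region and centre colour
    p=np.array([x0,y0])+t*d; L=np.arange(-40,41)
    q=p+L[:,None]*n; v=cv2.remap(im,q[:,:1].astype(np.float32),q[:,1:].astype(np.float32),cv2.INTER_LINEAR)[:,0]
    print(int(t),''.join('B' if a[2]>1.5*a[0] and a[2]>40 else '.' if a.max()>130 else '#' if a.max()<42 else 'G' if a[1]>1.25*a[0] else 'g' for a in v[::2]))
```

```text
[ 0.53289595 -0.01106836  0.29476019]
-30 [442.  131.7]
0 [455.8 155.3]
14 [462.9 167.8]
64 [490.4 222. ]
84 [502.2 248.2]
[([0, 147, 21, 69, 707], [6.73, 179.79]), ([452, 167, 40, 71, 1586], [470.83, 202.12]), ([0, 411, 10, 9, 50], [3.1, 416.4])]
0.32439736 0.9459209 470.83228 202.1242
-60 ############g....ggggg.###########.......
-58 ############.....##ggg..#########........
-56 ###########g.....g#ggg...####gg..........
-54 ###########......g#gggg..................
-52 ##########.......g#gggg..................
-50 #########g.......g#ggg...................
-48 #########........g#gggg..................
-46 #####gg...........#gggg..................
-44 ##g...............#gggg..................
-42 ..................#gggg..................
-40 ..................#gggg..................
-38 ..................#gggg..................
-36 .................g#gggg..................
-34 ................BB#ggggBB................
-32 ...............BBBBgggBBB................
-30 ..............gBBBBBBBBBBB...............
-28 ..............BBBBBBBBBBBBB..............
-26 ..............BBBBBBBBBBBB
[... 1433 characters left out ...]
.gggggg.............ggggg
40 ................ggggggg.............ggggg
42 ..............gggggggggg............ggggg
44 .............ggggggggggggg..........ggggg
46 .............ggggggggggggg..........ggggg
48 .............gggggggggggggg..........gggg
50 .............gggggggggggggg..........gggg
52 ............gggggggggggggggg.........gggg
54 ..........ggggggggggggggggg..........gggg
56 ........####ggggggggggggggg...........ggg
58 ......g#####ggggggggggggggg...........ggg
60 .....#######ggggggggggggggg............gg
62 ....g#######gggggggggggggg##...........gg
64 ...g########gggggggggggggg###..........gg
66 ...########ggggggggggggggg###g..........g
68 ..g########ggggggggggggggg####g.........g
```

Run:
```python
from h import *
from scipy.optimize import least_squares
w=pickle.load(open('pics/w9.pkl','rb'))
yaw=-.49; h=np.array([np.cos(yaw),np.sin(yaw),0]); up=np.array([0,0,1.]); y=np.cross(up,h)
x0=np.array([470.83,202.12]); d=-np.array([.3244,.9459])
def ext(c,ax,r):
    e=np.cross(ax,h);e/=np.linalg.norm(e); n=np.cross(ax,e)
    q=np.array([projw(w,c+r*(np.cos(k)*e+np.sin(k)*n)) for k in np.linspace(0,6.28,200)])-x0; t=q@d; return t.min(),t.max(),(q@np.array([-d[1],d[0]])).mean()
z=-.5*h+.866*up
def model(v):
    M=np.array([.517,-.149,.2185])+v[:3]*1e-3; ax=-np.sin(v[3])*h+np.cos(v[3])*up+v[4]*y; ax/=np.linalg.norm(ax)
    dep=v[5]*1e-3; s=M-dep/2*z+(.042-dep/2)*ax
    a=ext(s,ax,.009); b=ext(s+.05*ax,ax,.009); r=ext(M,z,.012); base=ext(M-.03*z,z,.027)
    return np.array([a[1],b[0],r[0],a[2],b[2],r[2]])
obs=np.array([36.5,-34.5,41,0,0,-1.])
for D in (20,22,24,26,28):
    f=lambda v:np.r_[(model(np.r_[v,D])-obs)/.7,v[:3]/2,v[4]/.05]
    r=least_squares(f,[0,0,0,.6,0]); print(D,round(2*r.cost,2),np.round(r.x,2),np.round(model(np.r_[r.x,D])-obs,1))
```

```text
20 36.32 [-0.58 -1.34 -6.03  0.54  0.1 ] [ 2.4 -2.1 -0.4 -0.6  0.3  0.3]
22 34.19 [-0.5  -1.44 -6.12  0.59  0.06] [ 2.4 -2.2 -0.3 -0.6  0.3  0.4]
24 30.71 [-0.3  -1.49 -6.06  0.64  0.02] [ 2.1 -2.2 -0.1 -0.7  0.2  0.4]
26 25.54 [ 0.08 -1.39 -5.65  0.71 -0.04] [ 1.7 -2.1  0.2 -0.7  0.2  0.5]
28 19.39 [ 0.62 -0.99 -4.52  0.79 -0.1 ] [ 1.1 -1.6  0.3 -0.7  0.1  0.7]
```

```bash
python3 -c "
from rig import bot
print(bot.finish_job())"
```

```text
the job is handed in; nothing more can be done
None
```

I handed the job in at about 24 s. The collar clicked in with the 5 at the red mark. The blue bit's shank is in the chuck; a stiff stop when I pressed it about 27 mm in suggests it is fully home, though the camera fit only loosely supports the full 28 mm. I never moved to the bystanders, but I did not re-check their positions before handing in.

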